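# Register the wheel arbor in the setting fixture and load its wheel and spacer

### The job

Push the steel wheel arbor along the bed of the setting fixture without lifting it, until its base sits flush against both blue stops and two of its edges are registered. Then slide the copper-rimmed grinding wheel over the arbor's shaft right down onto the base, and slide the orange spacer sleeve down on top of the wheel. Finish with the base still flush against both stops and the loaded arbor released and at rest; leave the blue bottle, the screwdriver and the lens tray where they are.

Things in the scene. Friction and masses are not known exactly. Their poses are not given: they have to be found in the camera images.
- fixture: Fixed setting fixture: aluminium bed 220 (x) x 200 (y) x 8 mm, origin at the centre of its underside on the bench. Two blue stop bars, 14 mm thick, tops 20 mm above the bench. X stop: contact face at x = +50 mm looking to -x, spans y -85 to +50. Y stop: contact face at y = +50 mm looking to -y, spans x -95 to +40.
- gauge (a point): Fixed dial gauge on the fixture behind the x stop: centre of its 40 mm round white dial, fixture x = +86, y = +15, z = +53 mm (its highest point). Its thin stem is withdrawn and ends at x = +59 mm, 33 mm above the bench. Not to be used.
- home (a point): Point on the bed's top surface, fixture x = +5, y = +15, z = +8 mm, with the fixture's axes: the arbor's origin lies here, with its x axis parallel to the fixture's x, when its base touches both stops.
- arbor: Loose dark steel arbor, about 0.85 kg: flat rectangular base 90 (x) x 70 (y) x 16 mm, from whose centre rises a bright upright shaft 20 mm in diameter, 45 mm long, its top 5 mm tapered to 14 mm diameter. Origin: centre of the base's underside. It starts on the fixture's bed, 20 to 55 mm away from each stop and up to 0.25 rad askew to the fixture.
- shaft_foot (a point): On the arbor's shaft axis at the top surface of its base, 16 mm above the arbor's origin.
- shaft_top (a point): Centre of the shaft's upper end, 61 mm above the arbor's origin.
- wheel: Loose grinding wheel lying flat on the bench: grey hub with a copper-coloured rim, 60 mm outside diameter, 24 mm bore, 18 mm thick, about 0.33 kg. Origin: centre of its underside; z is its axis.
- wheel_mid (a point): Centre of the grinding wheel, on its axis at half thickness (9 mm above its underside).
- sleeve: Loose orange spacer sleeve standing on the bench: 36 mm outside diameter, 24 mm bore, 22 mm tall, about 50 g. Origin: centre of its underside; z is its axis.
- sleeve_mid (a point): Centre of the spacer sleeve, on its axis at half height (11 mm above its underside).
- spray: Bystander: upright blue bottle with white cap, 56 mm in diameter, 140 mm tall. Origin: centre of its underside.
- driver: Bystander: screwdriver 170 mm long lying on the bench along its x axis.
- lens_tray: Bystander: shallow white tray 110 (x) x 170 (y) x 22 mm holding two lens blanks. Origin: centre of its underside.
Things that resemble listed ones, but are neither listed nor needed, are in the scene too. Leave any pink or purple look-alike of the sleeve alone.

How it is judged:
By the outcome, as a careful person would: the job done as asked, in the order asked, and still so for the second after the job is handed in, with the robot touching nothing.
It also fails if it takes over 72 s, if anything falls off the work surface, if the arm or the gripper's body presses on something with over 40 N, if the wrist force passes 120 N, or if a joint passes its speed limit or range.

### The arm

A 7-joint arm with a two-finger parallel gripper is mounted at the origin on the work surface. World frame = base frame: x ahead of the robot, y to its left, z up, the work surface at z = 0. Lengths are in mm, angles in degrees, forces in N, time in s.
With the tool pointing down it reaches from about 400 to 850 mm from the base axis. Payload 4.4 kg.
Tool frame: the origin (TCP) lies at the very end of the fingers, on their centre line; the grasp point (between the pads) lies bot.hold_point_z behind it (bot.hold_point_z is the distance from the TCP to the grasp point, in mm); z points along the fingers, y is the line along which they close (so a half turn about z gives the same grasp; the last joint's range is limited). The gripper opens to 94 mm and grips with 3 to 60 N. Pads are 16 mm wide; open, the fingers measure 119 mm over their backs; the gripper's body (75 mm by 177 mm) begins 78 mm behind the grasp point.
Start: joints at [72.892, 36.005, 2.206, 86.941, -1.547, 57.084, -1.146], TCP at [149.986, -632.473, 169.778] pointing down, gripper open.
Joint ranges: [-175.42, 175.42], [-21.48, 121.26], [-71.46, 75.88], [10.55, 141.38], [-63.04, 243.04], [13.31, 113.54], [-168.57, 168.57]. Speed limits (degrees/s): [147.25, 147.25, 180, 180, 180, 180, 180].

### API

Orientations are given as [roll, pitch, yaw] about the fixed x, y, z axes, in that order (R = Rz(yaw) Ry(pitch) Rx(roll)).
In Python, from station import bot gives the robot as it stands.
- The arm moves only by the tool carry_out, never from a script. Its argument "targets" is a list of rows, each a list of 2 entries, a list of its own where there are three numbers: the shift along the tool's x, y, z as a fraction of full scale, then the turn about the tool's z as a fraction of full scale. A call has 1 to 12 rows; each row is the pose to reach, as a shift and turn from the pose commanded when the call began, along the tool's axes at that moment; what a row does not reach only later rows make up. Full scale, the value 1, is 120 mm for a shift and 2 rad for a turn. A row lasts 1/8 s, in which the tool goes at most 62.5 mm and 10.7 degrees, less where a joint would pass 70% of its speed; a pose out of reach is approached as far as the arm can. A call with a number of a shift or a turn outside -1 to 1 is refused whole. A call with a gripper value outside its range is refused whole. "gripper" is the opening, from 0 (shut) to 1 (fully open), set as the call begins (left out, the last holds). The fingers move at their own pace and stop on an object; "squeeze" is the grip in N (left out, the last holds). Time passes only in rows, so rows that repeat a pose let the fingers close. It gives the time, the measured TCP pose, the force, the opening and the grip force at its end, in the units of the state.
- bot.get_obs(): the state, without advancing time (a new reading comes with each control period).
- bot.read_camera(name): name is "side" or "top" or "wrist"; returns the picture (420x560x3 uint8, blue, green, red); there is no depth.
- bot.camera_params(name): a dict with "intrinsics" (3x3 intrinsics, pixels), "dist_coeffs" ([k1, k2, p1, p2, k3] as OpenCV has them; the pictures are not rectified), "extrinsics" (4x4, takes a point from camera to world coordinates). Camera axes: x right, y up, looking along -z (the intrinsics and any distortion apply to the point x, -y, -z); pixel columns grow to the right and rows downward; lengths in mm; the calibration is good to about 2 mm. A picture is of the moment at which its call begins: read the wrist's pose just before it. camera_params takes no time and is no camera call; for the wrist camera it gives the pose at the moment of the call.
- bot.sign_off(): hands the job in; it is judged then, once.
Trained networks look in the newest picture that a camera, given by its name, has taken for a name from the list of things; names that differ only in an ending like _2 or _b are one class to them, and where a whole thing is asked for, a point or a joint stands for the part that bears it (a point fixed in the world has none). Each returns a list of dicts, best first, with "conf" (0 to 1); they miss things now and then, are a little off and sometimes report something else, mostly with a low value. They report only what shows in the picture. A call takes as long as a camera call. They do not tell look-alikes from the thing itself.
- bot.find_in(thing, camera): "xyz" ([x, y, z] in mm, in the coordinates of the camera as it stood for that picture, good to about 4 mm: the middle of the surface that is visible of it).
The state is a dict: "time": time; "q": joint angles; "joint_velocities": joint speeds; "tau": joint torques, N m; "ee_pos": TCP position; "tool_rot": TCP orientation; "contact_force": force on the tool from outside, world axes, zero at the start; "wrist_torque": the same for the moment, N m; "opening": opening from 0.0 (shut) to 1.0 (fully open); "finger_force": force on a finger pad.
Only numpy, scipy, OpenCV 4.12 (cv2) and the standard library are available. Lean on these libraries where they do the work, as an engineer would, in place of code of your own. Each camera call takes 0.05 s, during which the arm holds its last target. There are 200 camera calls.

## Working session

There is one attempt and no reset: what is moved stays moved. The work goes in short steps, Python scripts to look and compute and a tool call to move; the robot and the scene stay as the last step left them, time stands still between calls to the robot, and variables do not carry over. Pictures are saved under pics/ and viewed, at most 10 in all, crops included, and the job is handed in when it is done.

Besides the shell and the picture viewer there is one more tool, called after "Call:" as name(argument=value, ...) on one line, values as JSON. carry_out: Moves the arm, as the interface text tells. Its arguments: {"type":"object","properties":{"targets":{"type":"array","items":{"type":"array"}},"gripper":{"type":"number"},"squeeze":{"type":"number"}},"required":["targets"]}

```bash
mkdir -p pics; ls; python3 - <<'E'
from station import bot
import cv2, numpy as np
o=bot.get_obs(); print(o, bot.hold_point_z)
for n in ("side","top"):
    im=bot.read_camera(n); cv2.imwrite(f"pics/{n}0.png",im)
    p=bot.camera_params(n); print(n,np.round(p["intrinsics"],1).tolist(),p["dist_coeffs"],np.round(p["extrinsics"],3).tolist())
    E=np.array(p["extrinsics"])
    for t in ("fixture","gauge","arbor","shaft_foot","shaft_top","wheel","sleeve","sleeve_mid","wheel_mid","spray","driver","lens_tray"):
        print(t,[(round(d["conf"],2),np.round((E@np.r_[d["xyz"],1])[:3]).tolist()) for d in bot.find_in(t,n)][:4])
print(bot.get_obs()["time"])
E
```

```text
pics
{'time': 0.0, 'q': array([72.89153885, 36.05628208,  2.20358959, 86.99057499, -1.54617867,
       57.08455922, -1.14431482]), 'joint_velocities': array([ 0.03832124,  0.03052252,  0.02862941,  0.06062246, -0.01074283,
       -0.00945425,  0.06059845]), 'tau': array([ 2.18288537e-04, -5.49724996e+01,  1.14374164e+00, -1.86634737e+01,
       -5.21785521e-02,  2.34168913e-02,  1.68512447e-04]), 'ee_pos': array([ 149.81314481, -631.79971008,  168.91458002]), 'tool_rot': array([-1.79898316e+02,  2.37458877e-03,  1.33397343e+01]), 'contact_force': array([0.83362648, 0.85485466, 0.27406603]), 'wrist_torque': array([-0.01017737, -0.03288949, -0.01653031]), 'finger_force': 0.0, 'opening': 0.9994316796275433} 18.8
side [[447.9, 0.0, 282.5], [0.0, 447.9, 204.2], [0.0, 0.0, 1.0]] [-0.10705887  0.          0.          0.          0.        ] [[0.977, 0.107, -0.183, 402.825], [-0.211, 0.576, -0.79, -765.974], [0.021, 0.81, 0.586, 685.8], [0.0, 0.0, 0.0, 1.0]]
fixture [(0.57, [579.0, 75.0, 9.0]), (0.37, [386.0, 413.0, 19.0])]
gauge [(0.64, [580.0, 77.0, 8.0])]
arbor [(0.74, [549.0, 57.0, 21.0]
[... 721 characters left out ...]
.        ] [[-0.024, 0.995, -0.092, 446.629], [-1.0, -0.023, 0.011, 70.334], [0.008, 0.092, 0.996, 1420.107], [0.0, 0.0, 0.0, 1.0]]
fixture []
gauge [(0.67, [579.0, 101.0, 6.0])]
arbor [(0.63, [557.0, 70.0, 29.0])]
shaft_foot [(0.75, [552.0, 67.0, 23.0])]
shaft_top [(0.88, [559.0, 68.0, 23.0])]
wheel [(0.66, [507.0, -317.0, 19.0])]
sleeve [(0.55, [424.0, -185.0, 23.0]), (0.42, [498.0, -186.0, 22.0])]
sleeve_mid [(0.65, [434.0, -113.0, 21.0]), (0.52, [423.0, -189.0, 24.0])]
wheel_mid [(0.79, [509.0, -322.0, 23.0]), (0.53, [385.0, 422.0, 25.0])]
spray [(0.95, [626.0, 435.0, 92.0])]
driver [(0.87, [389.0, 422.0, 21.0])]
lens_tray [(0.85, [751.0, -246.0, 10.0]), (0.3, [499.0, -185.0, 22.0])]
1.3
```

View pics/top0.png

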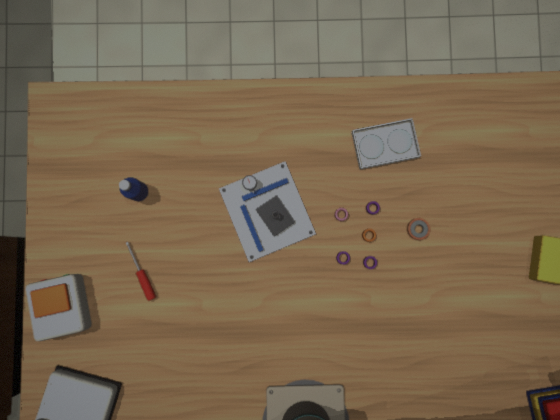

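View pics/side0.png

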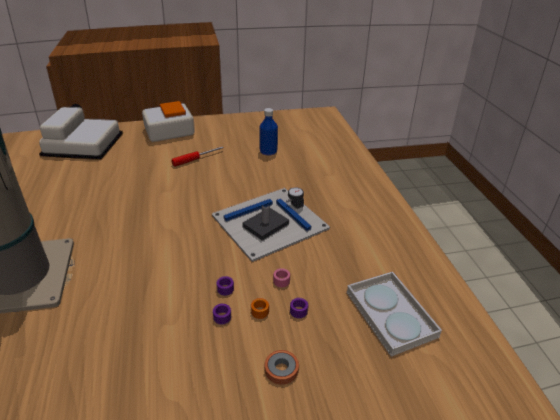

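The top view shows the fixture around (267,212), yawed about +18°, with the arbor at (276,215). The orange sleeve is at (369,236), with four pink/purple look-alikes around it, and the wheel is at (418,229). I'll move up and across so the wrist camera can see the wheel and sleeve.

Call:
carry_out(targets=[[[0.3,-0.19,-0.15],0],[[0.6,-0.39,-0.3],0],[[0.9,-0.58,-0.45],0]])

```text
time: 1.68
ee_pos: [239.9, -538.8, 224.3]
tool_rot: [180.0, -0.0, 13.3]
contact_force: [-0.2, 0.7, 0.2]
opening: 0.999
finger_force: 0.0
```

Call:
carry_out(targets=[[[0.3,-0.19,-0.15],0],[[0.6,-0.39,-0.3],0],[[0.9,-0.58,-0.45],0]])

```text
time: 2.05
ee_pos: [329.0, -446.1, 278.6]
tool_rot: [180.0, -0.0, 13.3]
contact_force: [0.7, 0.3, -0.7]
opening: 1.0
finger_force: 0.0
```

Call:
carry_out(targets=[[[0.3,-0.19,-0.1],0],[[0.6,-0.39,-0.2],0],[[0.9,-0.58,-0.3],0]])

```text
time: 2.42
ee_pos: [417.9, -353.4, 314.4]
tool_rot: [180.0, -0.0, 13.3]
contact_force: [0.6, 0.5, -0.5]
opening: 1.0
finger_force: 0.0
```

Call:
carry_out(targets=[[[0.3,-0.19,-0.1],0],[[0.6,-0.39,-0.2],0],[[0.9,-0.58,-0.3],0],[[0.9,-0.58,-0.3],0],[[0.9,-0.58,-0.3],0]])

```text
time: 3.05
ee_pos: [505.4, -262.6, 349.6]
tool_rot: [180.0, 0.1, 13.3]
contact_force: [-0.3, -0.4, 0.2]
opening: 1.004
finger_force: 0.0
```

```bash
cat > h.py <<'E'
from station import bot
import cv2, numpy as np
def snap(n,save=None):
    p=bot.camera_params(n); im=bot.read_camera(n)
    if save: cv2.imwrite(f"pics/{save}.png",im)
    return im,p
def px2w(uv,z,p):
    uv=np.array(uv,float).reshape(-1,1,2)
    n=cv2.undistortPoints(uv,np.array(p["intrinsics"]),np.array(p["dist_coeffs"])).reshape(-1,2)
    E=np.array(p["extrinsics"]); d=np.c_[n[:,0],-n[:,1],-np.ones(len(n))]@E[:3,:3].T; c=E[:3,3]
    return c+d*((z-c[2])/d[:,2])[:,None]
def w2px(P,p):
    E=np.array(p["extrinsics"]); q=(np.array(P,float).reshape(-1,3)-E[:3,3])@E[:3,:3]
    q=q*[1,-1,-1]
    return cv2.projectPoints(q,np.zeros(3),np.zeros(3),np.array(p["intrinsics"]),np.array(p["dist_coeffs"]))[0].reshape(-1,2)
def obs():
    o=bot.get_obs(); print("t",round(o["time"],2),"p",np.round(o["ee_pos"],1),"rpy",np.round(o["tool_rot"],2),"F",np.round(o["contact_force"],1),"op",round(o["opening"]*94,1),"g",round(o["finger_force"],1)); return o
def delta(o,goal,yaw):
    a=np.radians(o["tool_rot"][2]); d=np.array(goal)-o["ee_pos"]
    s=np.array([d[0]*np.cos(a)+d[1]*np.sin(a), d[0]*np.sin(a)-d[1]*np.cos(a), -d[2]])/120
    dy=(yaw-o["tool_rot"][2]+180)%360-180
    print("shift",np.round(s,3),"turn",round(-np.radians(dy)/2,3))
E
python3 - <<'E'
from h import *
obs(); im,p=snap("wrist","w1")
E=np.array(p["extrinsics"]); print(np.round(E,3).tolist(),p["intrinsics"][0],p["dist_coeffs"])
for t in ("wheel","wheel_mid","sleeve_mid"):
    print(t,[(round(d["conf"],2),np.round((E@np.r_[d["xyz"],1])[:3],1).tolist()) for d in bot.find_in(t,"wrist")])
E
```

```text
t 3.05 p [ 505.4 -262.6  349.6] rpy [1.7998e+02 6.0000e-02 1.3300e+01] F [-0.3 -0.4  0.2] op 94.3 g 0.0
[[0.23, 0.945, 0.234, 572.741], [-0.973, 0.224, 0.055, -246.727], [-0.001, -0.24, 0.971, 565.158], [0.0, 0.0, 0.0, 1.0]] [330.20994584   0.         283.91397868] [-0.0301033  0.         0.         0.         0.       ]
wheel [(0.78, [513.1, -322.8, 20.0])]
wheel_mid [(0.56, [514.4, -322.3, 23.0])]
sleeve_mid [(0.76, [424.1, -186.6, 24.2]), (0.73, [554.1, -116.5, 22.5]), (0.71, [440.0, -116.3, 21.1]), (0.65, [570.9, -197.5, 24.1]), (0.63, [495.6, -185.7, 24.3])]
```

View pics/w1.png

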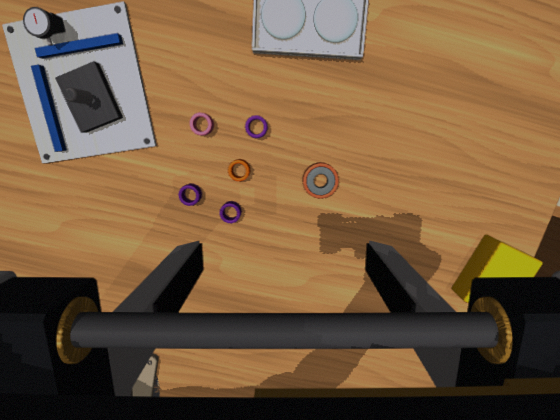

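The wrist view shows the wheel at (320,180), the orange sleeve at (239,170), and the fixture at upper left. Next I move over the fixture.

Call:
carry_out(targets=[[[0.1,-0.28,0.05],0],[[0.2,-0.56,0.1],0],[[0.3,-0.85,0.17],0]])

```text
time: 3.62
ee_pos: [517.3, -154.4, 329.3]
tool_rot: [180.0, -0.0, 13.2]
contact_force: [0.4, -1.7, 0.9]
opening: 0.997
finger_force: 0.0
```

Call:
carry_out(targets=[[[0.1,-0.28,0.05],0],[[0.2,-0.56,0.1],0],[[0.3,-0.85,0.17],0]])

```text
time: 4.0
ee_pos: [529.1, -46.8, 308.9]
tool_rot: [180.0, -0.0, 13.2]
contact_force: [0.7, 0.4, 0.5]
opening: 0.999
finger_force: 0.0
```

Call:
carry_out(targets=[[[0.1,-0.28,0.05],0],[[0.2,-0.56,0.1],0],[[0.3,-0.85,0.17],0],[[0.3,-0.85,0.17],0],[[0.3,-0.85,0.17],0]])

```text
time: 4.62
ee_pos: [540.6, 59.1, 288.6]
tool_rot: [179.9, 0.0, 13.2]
contact_force: [1.0, -0.7, -0.3]
opening: 1.0
finger_force: 0.0
```

```bash
python3 - <<'E'
from h import *
o=obs(); im,p=snap("wrist","w2")
hsv=cv2.cvtColor(im,cv2.COLOR_BGR2HSV)
m=cv2.inRange(hsv,(105,120,40),(125,255,255))
n,l,s,c=cv2.connectedComponentsWithStats(m)
for i in range(1,n):
    if s[i,4]>150:
        cn=np.argwhere(l==i)[:,::-1].astype(np.float32)
        w=px2w(cn,20,p)[:,:2].astype(np.float32)
        r=cv2.minAreaRect(w); print(s[i].tolist(),np.round(c[i]),"rect",r, np.round(cv2.boxPoints(cv2.minAreaRect(cn))).tolist())
E
```

```text
t 4.62 p [540.6  59.1 288.6] rpy [1.7994e+02 2.0000e-02 1.3240e+01] F [ 1.  -0.7 -0.3] op 94.0 g 0.0
[0, 22, 13, 42, 366] [ 4. 42.] rect ((639.82958984375, 476.1477966308594), (53.418601989746094, 16.948095321655273), 3.1614534854888916) [[0.0, 63.0], [0.0, 22.0], [12.0, 22.0], [12.0, 63.0]]
[227, 103, 95, 23, 919] [274. 115.] rect ((629.6760864257812, 94.74365234375), (13.494441032409668, 133.57229614257812), 21.32450294494629) [[226.0, 117.0], [320.0, 103.0], [322.0, 112.0], [228.0, 126.0]]
[221, 135, 24, 90, 838] [232. 179.] rect ((524.2152709960938, 132.882568359375), (133.6793670654297, 13.80739688873291), 21.319684982299805) [[220.0, 136.0], [229.0, 134.0], [245.0, 223.0], [236.0, 225.0]]
```

View pics/w2.png

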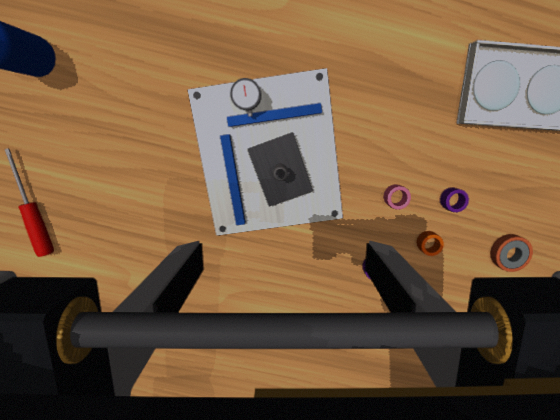

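The blue bars measure 135×14 mm as specified, giving fixture yaw 21.3° and origin near (570.4, 90.0). Next is the arbor base, at about (280,170) in that picture.

```bash
python3 - <<'E'
from h import *
im=cv2.imread("pics/w2.png"); p=bot.camera_params("wrist"); o=obs()
g=cv2.cvtColor(im,cv2.COLOR_BGR2GRAY)
m=cv2.inRange(g,0,85); m[:130]=0;m[210:]=0;m[:,:243]=0;m[:,318:]=0
m=cv2.morphologyEx(m,cv2.MORPH_OPEN,np.ones((3,3)))
n,l,s,c=cv2.connectedComponentsWithStats(m); i=1+np.argmax(s[1:,4])
cn=np.argwhere(l==i)[:,::-1].astype(np.float32); print(s[i])
w=px2w(cn,24,p)[:,:2].astype(np.float32); r=cv2.minAreaRect(w); print(r)
a=np.radians(21.3); R=np.array([[np.cos(a),-np.sin(a)],[np.sin(a),np.cos(a)]]); O=np.array([570.4,90.05])
print("fixture corners",((cv2.boxPoints(r)-O)@R).round(1).tolist(),"centre",((np.array(r[0])-O)@R).round(1))
# same, for the hypothesis drawn
B=np.array([[x,y] for x,y in ((-45,-35),(45,-35),(45,35),(-45,35))])
fr=lambda x,y:(O+R@np.array([x,y])).round(1).tolist()
print("home",fr(5,15))
cv2.imwrite("pics/c2.png",cv2.resize(im[60:240,180:350],None,fx=3,fy=3))
E
```

```text
t 4.67 p [540.8  58.8 288.7] rpy [179.94  -0.    13.19] F [-0.1 -1.1 -0.1] op 94.3 g 0.0
[ 248  133   64   73 2958]
((556.247314453125, 67.70425415039062), (89.98829650878906, 69.38923645019531), 33.08555603027344)
fixture corners [[-72.4, 9.1], [-58.3, -58.8], [29.8, -40.5], [15.7, 27.5]] centre [-21.3 -15.7]
home [569.6, 105.8]
```

View pics/c2.png

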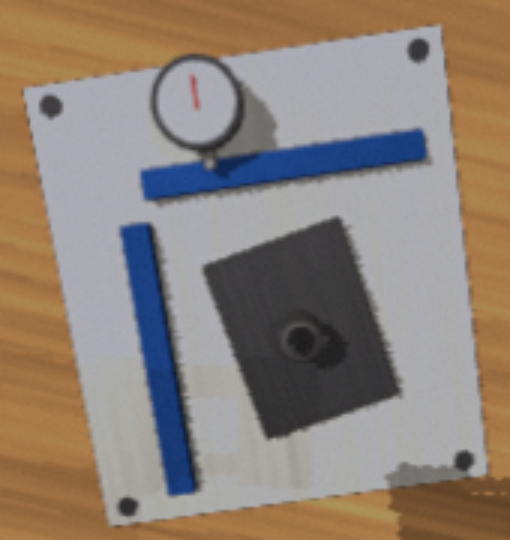

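Call:
carry_out(targets=[[[-0.15,0.02,0.25],-0.02],[[-0.3,0.04,0.5],-0.05],[[-0.44,0.06,0.8],-0.071],[[-0.44,0.06,0.8],-0.071]], gripper=0.42)

```text
time: 5.18
ee_pos: [488.3, 39.2, 191.2]
tool_rot: [-180.0, 0.3, 21.3]
contact_force: [0.3, -0.8, -0.6]
opening: 0.611
finger_force: 0.0
```

Call:
carry_out(targets=[[[0,0,0.3],0],[[0,0,0.6],0],[[0,0,0.9],0],[[0,0,0.9],0],[[0,0,0.9],0]])

```text
time: 5.8
ee_pos: [493.1, 41.6, 86.3]
tool_rot: [179.9, -0.2, 21.4]
contact_force: [-0.3, -0.3, 0.8]
opening: 0.418
finger_force: 0.0
```

```bash
cat >> h.py <<'E'
A=np.radians(21.3); R=np.array([[np.cos(A),-np.sin(A)],[np.sin(A),np.cos(A)]]); O=np.array([570.4,90.05])
F=lambda x,y:O+R@np.array([x,y])
def go(fx,fy,z,yaw):
    o=obs(); print("fix",((o["ee_pos"][:2]-O)@R).round(1)); delta(o,[*F(fx,fy),z],yaw)
E
python3 -c "
from h import *
go(-92,-18,12,21.3)"
```

```text
t 5.8 p [493.1  41.6  86.3] rpy [179.95  -0.18  21.41] F [-0.3 -0.3  0.8] op 39.3 g 0.0
fix [-89.6 -17.1]
shift [-0.02   0.008  0.619] turn 0.001
```

Call:
carry_out(targets=[[[-0.02,0.01,0.3],0],[[-0.02,0.01,0.55],0],[[-0.02,0.01,0.61],0],[[-0.02,0.01,0.61],0],[[-0.02,0.01,0.61],0]])

```text
time: 6.42
ee_pos: [490.5, 39.7, 12.8]
tool_rot: [180.0, -0.2, 21.5]
contact_force: [-0.2, -0.5, -0.5]
opening: 0.42
finger_force: 0.0
```

Call:
carry_out(targets=[[[0.05,0,0],0],[[0.09,0,0],0],[[0.12,0,0],0],[[0.15,0,0],0],[[0.18,0,0],0],[[0.21,0,0],0],[[0.24,0,0],0],[[0.27,0,0],0],[[0.3,0,0],0],[[0.32,0,0],0]])

```text
time: 7.68
ee_pos: [525.1, 53.7, 11.4]
tool_rot: [180.0, -0.0, 21.5]
contact_force: [-0.8, 0.1, -0.0]
opening: 0.422
finger_force: 0.0
```

```bash
python3 -c "
from h import *
go(-48,-18,12,21.3)"
```

```text
t 7.67 p [525.1  53.7  11.4] rpy [ 1.800e+02 -1.000e-02  2.148e+01] F [-0.8  0.1 -0. ] op 39.7 g 0.0
fix [-55.4 -17.4]
shift [ 0.062  0.005 -0.005] turn 0.002
```

Call:
carry_out(targets=[[[0.02,0,0],0],[[0.035,0,0],0],[[0.05,0,0],0],[[0.06,0,0],0],[[0.06,0,0],0]])

```text
time: 8.3
ee_pos: [531.6, 56.3, 11.4]
tool_rot: [180.0, -0.0, 21.5]
contact_force: [0.2, 0.1, 0.4]
opening: 0.419
finger_force: 0.0
```

Call:
carry_out(targets=[[[0.01,0,0],0],[[0.015,0,0],0],[[0.02,0,0],0],[[0.02,0,0],0]])

```text
time: 8.8
ee_pos: [533.8, 57.1, 11.4]
tool_rot: [180.0, -0.0, 21.5]
contact_force: [0.2, 0.1, -0.0]
opening: 0.421
finger_force: 0.0
```

```bash
python3 -c "
from h import *
go(-48,-18,12,21.3)
snap('wrist','w3')
snap('top','t3')
im=cv2.imread('pics/w3.png');im2=cv2.imread('pics/t3.png')
print(w2px([*F(5,15),24],bot.camera_params('wrist')))
cv2.imwrite('pics/c3.png',np.hstack([im[100:420,130:430],cv2.resize(im2[150:270,210:320],(300,320))]))
"
```

```text
t 8.8 p [533.8  57.1  11.4] rpy [180.    -0.    21.47] F [ 0.2  0.1 -0. ] op 39.5 g 0.0
fix [-46.  -17.4]
shift [-0.016  0.005 -0.005] turn 0.001
[[231.28545892 163.34530435]]
```

View pics/c3.png

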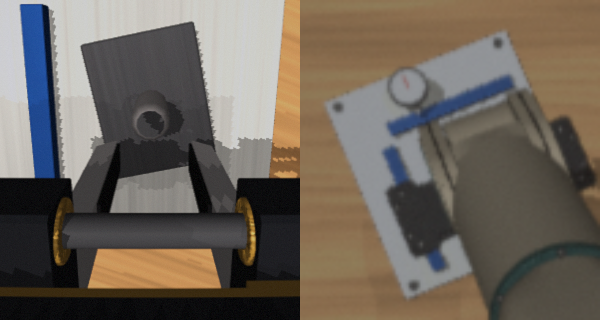

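The wrist view shows the base still askew, and the finger tips appear to overlap it. I'll check the projection.

```bash
python3 -c "
from h import *
o=obs();p=bot.camera_params('wrist');im=cv2.imread('pics/w3.png')
def line(P,c):
    q=w2px(P,p).round().astype(int); cv2.polylines(im,[q.reshape(-1,1,2)],True,c,1)
t=(o['ee_pos'][:2]-O)@R
for s in(-1,1): line([[*F(t[0]+a,t[1]+s*b),o['ee_pos'][2]] for a,b in((-8,20),(8,20),(8,32),(-8,32))],(0,0,255))
line([[*F(a,b),20] for a,b in((50,-85),(50,50),(64,50),(64,-85))],(0,255,255))
line([[*F(a,b),20] for a,b in((-95,50),(40,50),(40,64),(-95,64))],(0,255,255))
line([[*F(a,b),8] for a,b in((-110,-100),(110,-100),(110,100),(-110,100))],(0,255,0))
g=cv2.cvtColor(cv2.imread('pics/w3.png'),cv2.COLOR_BGR2GRAY)
print(p['extrinsics'].round(2))
cv2.imwrite('pics/d3.png',cv2.resize(im[60:330,130:430],None,fx=2,fy=2))
"
```

```text
t 8.9 p [533.7  57.1  11.4] rpy [-180.      0.     21.47] F [-0.  -0.3 -0.2] op 39.3 g 0.0
[[ 3.7000e-01  9.0000e-01  2.2000e-01  5.9799e+02]
 [-9.3000e-01  3.6000e-01  9.0000e-02  8.2200e+01]
 [-0.0000e+00 -2.4000e-01  9.7000e-01  2.2706e+02]
 [ 0.0000e+00  0.0000e+00  0.0000e+00  1.0000e+00]]
```

View pics/d3.png

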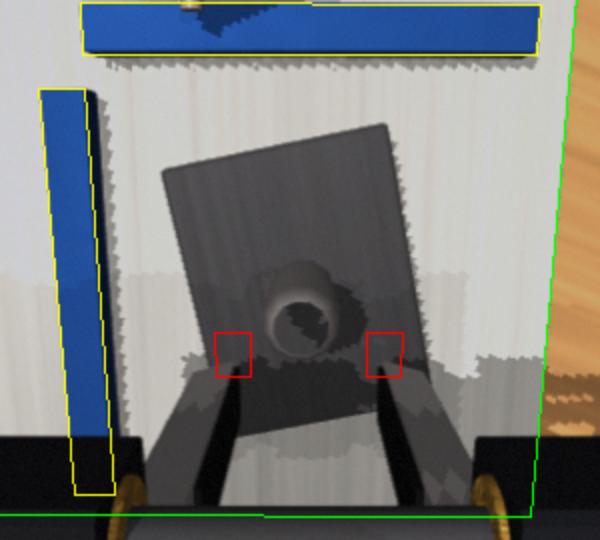

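```bash
python3 -c "
from h import *
o=obs();p=bot.camera_params('wrist')
q=np.array([(163,170),(387,124),(427,370),(235,436)])/2+[130,60]
for z in (8,24,40): print(z,((px2w(q,z,p)[:,:2]-O)@R).round(1).tolist())
s=np.array([(240,365),(378,365)])/2+[130,60]
for z in (11,24,40): print(z,((px2w(s,z,p)[:,:2]-O)@R).round(1).tolist())
"
```

```text
t 8.9 p [533.7  57.1  11.4] rpy [-180.      0.     21.47] F [-0.  -0.3 -0.2] op 39.3 g 0.0
8 [[15.4, 30.1], [30.1, -42.4], [-52.8, -59.0], [-78.1, 8.7]]
24 [[16.0, 26.6], [29.6, -40.6], [-47.3, -56.0], [-70.7, 6.8]]
40 [[16.5, 23.1], [29.1, -38.8], [-41.8, -52.9], [-63.3, 4.9]]
11 [[-50.2, 6.0], [-50.0, -41.5]]
24 [[-45.8, 4.6], [-45.6, -40.0]]
40 [[-40.4, 2.9], [-40.2, -38.2]]
```

The arbor has not moved: its corners are the same as before. The visible finger spread (94 mm ↔ 163 px, 39 mm ↔ 69 px) puts the real tips about 33 mm above the reported TCP. I'll back off and probe the bed gently for the true tip height.

Call:
carry_out(targets=[[[-0.15,0,0],0],[[-0.3,0,0],0],[[-0.4,0,0],0],[[-0.4,0,0.01],0],[[-0.4,0,0.02],0],[[-0.4,0,0.03],0],[[-0.4,0,0.03],0]])

```text
time: 9.78
ee_pos: [489.4, 39.8, 7.6]
tool_rot: [-180.0, -0.0, 21.5]
contact_force: [-0.7, -1.3, -0.1]
opening: 0.42
finger_force: 0.0
```

Call:
carry_out(targets=[[[0,0,0.01],0],[[0,0,0.02],0],[[0,0,0.02],0]])

```text
time: 10.15
ee_pos: [489.0, 39.5, 5.2]
tool_rot: [-180.0, 0.0, 21.5]
contact_force: [0.5, 0.6, 0.5]
opening: 0.421
finger_force: 0.0
```

Reported TCP is now below the bed top with no contact, which confirms the reported TCP lies beyond the real tips. I continue down.

Call:
carry_out(targets=[[[0,0,0.05],0],[[0,0,0.09],0],[[0,0,0.12],0],[[0,0,0.12],0]])

```text
time: 10.65
ee_pos: [488.8, 39.5, -9.4]
tool_rot: [-180.0, 0.0, 21.5]
contact_force: [-0.6, 0.1, 0.3]
opening: 0.419
finger_force: 0.0
```

Call:
carry_out(targets=[[[0,0,0.02],0],[[0,0,0.04],0],[[0,0,0.04],0]])

```text
time: 11.02
ee_pos: [489.0, 39.5, -13.9]
tool_rot: [180.0, 0.0, 21.5]
contact_force: [-0.1, 0.2, 0.1]
opening: 0.422
finger_force: 0.0
```

Call:
carry_out(targets=[[[0,0,0.02],0],[[0,0,0.03],0],[[0,0,0.03],0]])

```text
time: 11.4
ee_pos: [489.0, 39.6, -17.5]
tool_rot: [-180.0, 0.0, 21.5]
contact_force: [1.3, -0.3, -0.7]
opening: 0.416
finger_force: 0.0
```

Call:
carry_out(targets=[[[0,0,0.01],0],[[0,0,0.02],0],[[0,0,0.02],0]])

```text
time: 11.78
ee_pos: [489.1, 39.5, -19.9]
tool_rot: [-180.0, 0.0, 21.5]
contact_force: [1.0, 0.9, 0.4]
opening: 0.416
finger_force: 0.0
```

Call:
carry_out(targets=[[[0,0,0.01],0],[[0,0,0.02],0],[[0,0,0.02],0]])

```text
time: 12.15
ee_pos: [489.0, 39.5, -22.3]
tool_rot: [-180.0, 0.0, 21.5]
contact_force: [-0.4, 0.3, -0.1]
opening: 0.421
finger_force: 0.0
```

Call:
carry_out(targets=[[[0,0,0.01],0],[[0,0,0.015],0],[[0,0,0.015],0]])

```text
time: 12.52
ee_pos: [489.1, 39.6, -24.1]
tool_rot: [-180.0, 0.0, 21.5]
contact_force: [-0.4, -0.4, 0.2]
opening: 0.418
finger_force: 0.0
```

Call:
carry_out(targets=[[[0,0,0.01],0],[[0,0,0.015],0],[[0,0,0.015],0]])

```text
time: 12.9
ee_pos: [489.1, 39.5, -25.9]
tool_rot: [180.0, 0.0, 21.5]
contact_force: [-0.4, -0.3, -0.2]
opening: 0.423
finger_force: 0.0
```

```bash
python3 -c "
from h import *
obs(); im,p=snap('side','s4'); o=bot.get_obs()
print(w2px([*o['ee_pos'][:2],8],p),w2px(o['ee_pos'],p),w2px([*o['ee_pos'][:2],41],p))
cv2.imwrite('pics/s4c.png',cv2.resize(im[130:290,180:380],None,fx=4,fy=3.75,interpolation=cv2.INTER_CUBIC))
"
```

```text
t 12.9 p [489.1  39.5 -25.9] rpy [180.     0.    21.47] F [-0.4 -0.3 -0.2] op 39.7 g 0.0
[[239.77379282 236.56924453]] [[240.28380682 247.42387182]] [[239.26257985 225.56695925]]
```

View pics/s4c.png

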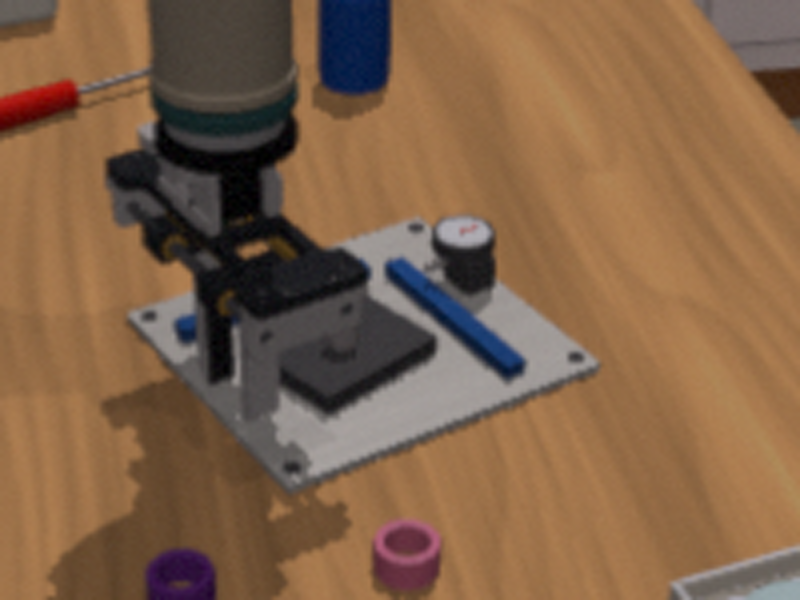

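The side view shows the finger tips at crop (218,380) and (255,415), practically at bed level. So the real tips sit about 34 mm behind the reported TCP. I raise slightly and push in x.

Call:
carry_out(targets=[[[0,0,-0.02],0],[[0.05,0,-0.02],0],[[0.09,0,-0.02],0],[[0.12,0,-0.02],0],[[0.15,0,-0.02],0],[[0.18,0,-0.02],0],[[0.21,0,-0.02],0],[[0.24,0,-0.02],0],[[0.27,0,-0.02],0],[[0.3,0,-0.02],0],[[0.32,0,-0.02],0]])

```text
time: 14.32
ee_pos: [518.1, 53.3, -24.2]
tool_rot: [-179.9, 0.7, 21.6]
contact_force: [-10.4, -0.1, 7.2]
opening: 0.421
finger_force: 4.7
```

```bash
cat >> h.py <<'E'
def arbor(p,im,z=24):
    "base's top face: dark pixels inside the bed, between the stops"
    g=cv2.cvtColor(im,cv2.COLOR_BGR2GRAY); m=cv2.inRange(g,0,85)
    k=np.zeros_like(m); q=w2px([[*F(a,b),24] for a,b in((-100,-95),(49,-95),(49,49),(-100,49))],p)
    cv2.fillPoly(k,[q.round().astype(np.int32)],255); m=cv2.morphologyEx(m&k,cv2.MORPH_OPEN,np.ones((3,3)))
    n,l,s,c=cv2.connectedComponentsWithStats(m); i=1+np.argmax(s[1:,4])
    w=px2w(np.argwhere(l==i)[:,::-1],z,p)[:,:2]; f=((w-O)@R).astype(np.float32)
    r=cv2.minAreaRect(f); print("rect in fixture",np.round(r[0],1),np.round(r[1],1),round(r[2],1),"max",f.max(0).round(1),"min",f.min(0).round(1)); return f
E
python3 -c "
from h import *
go(-48,-18,-24,21.3); im,p=snap('wrist','w5'); f=arbor(p,im)
# front edge line x(y)
b=[(y,f[abs(f[:,1]-y)<1.5,0].max()) for y in range(-45,25,10) if (abs(f[:,1]-y)<1.5).any()]; print(np.round(b,1).tolist())
"
```

```text
t 14.32 p [518.1  53.3 -24.2] rpy [-179.86    0.66   21.57] F [-10.4  -0.1   7.2] op 39.5 g 4.7
fix [-62.1 -15.3]
shift [ 0.117  0.023 -0.001] turn 0.002
rect in fixture [-30.5 -23.2] [144.5 139.2] 90.0 max [39.1 49.1] min [-100.1  -95.3]
[[-45.0, 39.1], [-35.0, 38.5], [-25.0, 28.6], [-15.0, 30.8], [-5.0, 22.6], [5.0, 11.9], [15.0, -51.2]]
```

```bash
cat >> h.py <<'E'
def prof(p,im,ys,xs,z=24):
    g=cv2.cvtColor(im,cv2.COLOR_BGR2GRAY).astype(np.float32)
    print("y\\x",xs)
    for y in ys:
        q=w2px([[*F(x,y),z] for x in xs],p).astype(np.float32)
        print(y,cv2.remap(g,q[:,0],q[:,1],1).ravel().astype(int).tolist())
E
python3 -c "
from h import *
im=cv2.imread('pics/w5.png');p=bot.camera_params('wrist')
prof(p,im,range(45,-80,-10),list(range(-30,54,4)))"
```

```text
y\x [-30, -26, -22, -18, -14, -10, -6, -2, 2, 6, 10, 14, 18, 22, 26, 30, 34, 38, 42, 46, 50]
45 [39, 47, 48, 44, 37, 43, 36, 32, 43, 37, 36, 45, 40, 43, 51, 49, 43, 105, 215, 214, 22]
35 [197, 209, 207, 209, 208, 208, 207, 207, 205, 204, 205, 204, 204, 204, 203, 206, 205, 204, 205, 134, 21]
25 [203, 206, 214, 216, 216, 216, 216, 216, 216, 215, 215, 214, 215, 214, 215, 215, 215, 215, 214, 171, 22]
15 [201, 207, 212, 214, 213, 210, 207, 212, 211, 209, 208, 190, 183, 190, 157, 160, 114, 210, 210, 142, 22]
5 [75, 74, 77, 80, 79, 83, 83, 85, 85, 87, 87, 89, 89, 90, 90, 91, 93, 75, 208, 136, 21]
-5 [71, 70, 74, 74, 68, 70, 72, 75, 81, 81, 83, 86, 87, 87, 87, 89, 91, 73, 214, 142, 21]
-15 [72, 74, 73, 92, 73, 55, 124, 90, 69, 79, 82, 83, 82, 81, 82, 84, 85, 79, 208, 147, 22]
-25 [68, 73, 69, 46, 47, 43, 44, 114, 68, 78, 79, 80, 81, 82, 82, 84, 85, 84, 210, 158, 19]
-35 [67, 59, 46, 46, 56, 63, 66, 74, 75, 73, 75, 75, 78, 80, 81, 82, 83, 84, 210, 141, 21]
-45 [71, 70, 73, 73, 73, 74, 75, 74, 74, 76, 76, 76, 76, 78, 76, 78, 80, 80, 212, 143, 17]
-55 [70, 70, 69, 71, 70, 66, 66, 62, 64, 61, 66, 79, 109, 120, 113, 123, 148, 213, 211, 144, 18]
-65 [202, 208, 215, 214, 215, 214, 214, 214, 213, 213, 213, 213, 211, 211, 211, 210, 211, 211, 209, 172, 19]
-75 [215, 216, 215, 215, 215, 214, 214, 214, 214, 216, 215, 216, 215, 215, 215, 214, 213, 213, 213, 149, 14]
```

The base is now aligned with the x stop, its front edge at x≈39.5 for all y, with 10.5 mm to go. I raise 2 mm and push on.

Call:
carry_out(targets=[[[0,0,-0.018],0],[[0.015,0,-0.018],0],[[0.03,0,-0.018],0],[[0.045,0,-0.018],0],[[0.06,0,-0.018],0],[[0.075,0,-0.018],0],[[0.085,0,-0.018],0],[[0.085,0,-0.018],0]])

```text
time: 15.38
ee_pos: [531.0, 55.8, -21.4]
tool_rot: [180.0, 0.4, 21.4]
contact_force: [-8.3, -2.7, 2.9]
opening: 0.421
finger_force: 4.5
```

```bash
python3 -c "
from h import *
go(-48,-18,-24,21.3); im,p=snap('wrist','w6')
prof(p,im,range(15,-66,-10),list(range(36,54,1)))"
```

```text
t 15.38 p [531.   55.8 -21.4] rpy [180.     0.37  21.43] F [-8.3 -2.7  2.9] op 39.6 g 4.5
fix [-49.2 -17.6]
shift [0.01  0.003 0.022] turn 0.001
y\x [36, 37, 38, 39, 40, 41, 42, 43, 44, 45, 46, 47, 48, 49, 50, 51, 52, 53]
15 [210, 211, 209, 210, 209, 210, 209, 209, 210, 211, 174, 138, 106, 19, 32, 81, 85, 85]
5 [87, 88, 86, 86, 87, 88, 87, 88, 88, 88, 89, 88, 89, 88, 63, 80, 85, 85]
-5 [87, 89, 88, 86, 88, 87, 88, 88, 89, 89, 90, 89, 89, 90, 66, 77, 83, 83]
-15 [83, 85, 84, 84, 85, 86, 86, 86, 84, 86, 89, 88, 85, 87, 64, 77, 85, 86]
-25 [82, 83, 83, 82, 82, 84, 83, 85, 84, 85, 83, 85, 85, 86, 64, 74, 80, 78]
-35 [80, 79, 81, 80, 81, 81, 81, 81, 79, 82, 82, 83, 82, 83, 67, 73, 81, 79]
-45 [78, 78, 79, 79, 80, 81, 81, 81, 80, 78, 81, 82, 81, 84, 68, 71, 77, 79]
-55 [77, 78, 78, 78, 76, 78, 77, 76, 77, 77, 78, 77, 78, 81, 64, 72, 77, 76]
-65 [211, 211, 211, 211, 211, 210, 211, 211, 208, 155, 197, 142, 99, 18, 30, 69, 76, 76]
```

The base is flush against the x stop along its whole edge. I retreat, lift, turn 90° and set up the y push.

Call:
carry_out(targets=[[[-0.06,0,0],0],[[-0.13,0,0],0],[[-0.13,0,-0.2],0],[[-0.13,0,-0.5],0],[[-0.13,0,-0.75],0]])

```text
time: 16.05
ee_pos: [521.5, 52.1, 70.5]
tool_rot: [180.0, -0.2, 21.5]
contact_force: [-0.3, -0.0, 0.4]
opening: 0.418
finger_force: 0.0
```

Call:
carry_out(targets=[[[0,0.1,0],-0.09],[[0,0.2,0],-0.18],[[0.05,0.3,0],-0.27],[[0.1,0.4,0],-0.36],[[0.2,0.5,0],-0.45],[[0.3,0.5,0],-0.54],[[0.4,0.5,0],-0.63],[[0.5,0.5,0],-0.72],[[0.58,0.5,0],-0.785],[[0.58,0.5,0],-0.785],[[0.58,0.5,0],-0.785]])

```text
time: 17.42
ee_pos: [606.5, 21.1, 68.9]
tool_rot: [180.0, 0.0, 111.3]
contact_force: [-0.1, 0.1, 0.4]
opening: 0.425
finger_force: 0.0
```

```bash
python3 -c "
from h import *
go(5,-78,-21.5,111.3); print(bot.get_obs()['q'].round()); im,p=snap('wrist','w7')
prof(p,im,[-66,-64,-62,-60,-58,-56,-54,-52,-50],[-34,-24,-14,-4,6,16,26,36,44])"
```

```text
t 17.43 p [606.5  21.1  68.9] rpy [1.7997e+02 1.0000e-02 1.1129e+02] F [-0.1  0.1  0.4] op 39.9 g 0.0
fix [  8.6 -77.4]
shift [-0.005 -0.03   0.753] turn -0.0
[ 17.  44. -35.  99.  32.  48. -12.]
y\x [-34, -24, -14, -4, 6, 16, 26, 36, 44]
-66 [189, 186, 195, 195, 196, 196, 183, 181, 178]
-64 [186, 185, 197, 197, 197, 198, 184, 185, 197]
-62 [185, 184, 196, 197, 197, 199, 185, 185, 199]
-60 [184, 186, 191, 194, 179, 191, 182, 183, 193]
-58 [102, 107, 115, 123, 89, 115, 116, 121, 161]
-56 [55, 55, 57, 57, 58, 58, 60, 60, 56]
-54 [60, 59, 61, 61, 61, 60, 62, 61, 61]
-52 [57, 57, 57, 57, 59, 61, 61, 63, 60]
-50 [55, 56, 58, 57, 60, 61, 60, 61, 61]
```

Call:
carry_out(targets=[[[0,-0.03,0.3],0],[[0,-0.03,0.6],0],[[0,-0.03,0.73],0],[[0,-0.03,0.75],0],[[0,-0.03,0.75],0]])

```text
time: 18.1
ee_pos: [604.1, 20.3, -20.3]
tool_rot: [179.9, 0.0, 111.4]
contact_force: [0.6, 0.0, -0.2]
opening: 0.421
finger_force: 0.0
```

Call:
carry_out(targets=[[[0.06,0,0],0],[[0.1,0,0],0],[[0.13,0,0],0],[[0.16,0,0],0],[[0.19,0,0],0],[[0.22,0,0],0],[[0.25,0,0],0],[[0.28,0,0],0],[[0.31,0,0],0],[[0.34,0,0],0],[[0.37,0,0],0],[[0.38,0,0],0]])

```text
time: 19.6
ee_pos: [588.5, 58.8, -20.1]
tool_rot: [179.9, 0.3, 111.3]
contact_force: [3.2, -6.9, 3.4]
opening: 0.42
finger_force: 3.8
```

```bash
python3 -c "
from h import *
go(5,-29.2,-21.5,111.3); im,p=snap('wrist','w8')
prof(p,im,list(range(52,34,-1)),[-34,-24,-14,-4,6,16,26,36])
prof(p,im,[30,20,10,0],range(44,54))"
```

```text
t 19.6 p [588.5  58.8 -20.1] rpy [179.94   0.33 111.33] F [ 3.2 -6.9  3.4] op 39.5 g 3.8
fix [  5.5 -35.7]
shift [ 0.054 -0.005  0.011] turn 0.0
y\x [-34, -24, -14, -4, 6, 16, 26, 36]
52 [80, 79, 80, 82, 81, 83, 84, 90]
51 [77, 82, 83, 81, 83, 82, 82, 89]
50 [43, 46, 45, 44, 43, 42, 44, 47]
49 [53, 57, 54, 55, 56, 57, 58, 92]
48 [144, 145, 144, 144, 143, 143, 141, 226]
47 [140, 143, 141, 154, 161, 180, 138, 228]
46 [187, 198, 202, 210, 215, 216, 135, 227]
45 [220, 220, 221, 220, 220, 219, 189, 221]
44 [181, 177, 173, 172, 169, 167, 168, 169]
43 [67, 67, 67, 69, 69, 70, 71, 78]
42 [77, 78, 79, 82, 85, 84, 85, 95]
41 [74, 74, 77, 79, 79, 82, 82, 92]
40 [73, 74, 75, 77, 77, 80, 83, 90]
39 [71, 72, 76, 77, 79, 82, 81, 90]
38 [70, 72, 74, 76, 77, 77, 79, 83]
37 [73, 73, 76, 77, 76, 78, 81, 83]
36 [74, 73, 77, 77, 79, 83, 84, 87]
35 [75, 75, 78, 80, 82, 85, 85, 87]
y\x range(44, 54)
30 [91, 91, 92, 91, 91, 88, 71, 96, 96, 94]
20 [82, 82, 82, 86, 88, 86, 62, 93, 94, 92]
10 [76, 79, 79, 80, 81, 79, 60, 84, 86, 87]
0 [84, 84, 86, 85, 85, 82, 61, 87, 90, 90]
```

Aligned and still flush in x, with about 6 mm left in y.

Call:
carry_out(targets=[[[0.015,0,0],0],[[0.03,0,0],0],[[0.04,0,0],0],[[0.05,0,0],0],[[0.058,0,0],0],[[0.058,0,0],0],[[0.058,0,0],0]])

```text
time: 20.52
ee_pos: [586.3, 64.4, -20.1]
tool_rot: [179.9, 0.4, 111.3]
contact_force: [2.7, -7.7, 3.7]
opening: 0.425
finger_force: 4.2
```

```bash
python3 -c "
from h import *
go(5,-29.2,-21.5,111.3); im,p=snap('wrist','w9')
prof(p,im,list(range(52,44,-1)),[-34,-24,-14,-4,6,16,26,36])
prof(p,im,[40,30,20,10,0],range(46,54))"
```

```text
t 20.52 p [586.3  64.4 -20.1] rpy [179.94   0.38 111.29] F [ 2.7 -7.7  3.7] op 40.0 g 4.2
fix [  5.5 -29.7]
shift [ 0.004 -0.004  0.011] turn -0.0
y\x [-34, -24, -14, -4, 6, 16, 26, 36]
52 [78, 79, 79, 78, 80, 79, 79, 86]
51 [73, 75, 76, 75, 77, 78, 77, 83]
50 [56, 57, 54, 55, 55, 54, 53, 56]
49 [67, 68, 69, 68, 70, 69, 70, 78]
48 [73, 76, 77, 81, 82, 83, 87, 94]
47 [72, 74, 75, 75, 79, 79, 83, 90]
46 [72, 73, 73, 74, 78, 80, 79, 88]
45 [72, 72, 74, 75, 76, 77, 79, 87]
y\x range(46, 54)
40 [93, 94, 92, 90, 61, 91, 93, 93]
30 [87, 90, 90, 88, 70, 93, 93, 93]
20 [78, 80, 78, 77, 64, 83, 83, 84]
10 [84, 86, 86, 84, 66, 88, 90, 91]
0 [84, 83, 85, 80, 60, 88, 89, 87]
```

Call:
carry_out(targets=[[[0.01,0,0],0],[[0.015,0,0],0],[[0.02,0,0],0],[[0.02,0,0],0]])

```text
time: 21.08
ee_pos: [586.3, 64.4, -20.1]
tool_rot: [179.9, 0.5, 111.2]
contact_force: [5.3, -11.5, 3.5]
opening: 0.422
finger_force: 6.0
```

```bash
python3 -c "
from h import *
go(5,-29.2,-21.5,111.3); im,p=snap('wrist','w10')
prof(p,im,list(range(52,47,-1)),[-34,-24,-14,-4,6,16,26,36])
prof(p,im,[40,30,20,10,0],range(46,54))"
```

```text
t 21.07 p [586.3  64.4 -20.1] rpy [179.94   0.54 111.24] F [  5.3 -11.5   3.5] op 39.7 g 6.0
fix [  5.5 -29.7]
shift [ 0.004 -0.004  0.012] turn -0.001
y\x [-34, -24, -14, -4, 6, 16, 26, 36]
52 [77, 76, 80, 80, 79, 81, 81, 86]
51 [74, 76, 77, 77, 76, 78, 76, 85]
50 [50, 48, 52, 51, 52, 52, 52, 53]
49 [68, 68, 68, 69, 72, 69, 70, 76]
48 [74, 75, 79, 80, 80, 83, 84, 93]
y\x range(46, 54)
40 [91, 93, 93, 89, 61, 93, 94, 92]
30 [86, 89, 92, 87, 73, 92, 94, 92]
20 [78, 79, 79, 76, 64, 84, 85, 83]
10 [84, 86, 85, 83, 66, 88, 90, 91]
0 [82, 83, 83, 82, 60, 86, 88, 88]
```

Force rose to 12.7 N with no motion, so the base is seated on both stops. I retreat, lift and travel to the wheel.

Call:
carry_out(targets=[[[-0.06,0,0],0],[[-0.13,0,0],0],[[-0.15,0,-0.2],0],[[-0.15,0,-0.5],0],[[-0.15,0,-0.8],0]])

```text
time: 21.75
ee_pos: [589.1, 55.1, 75.6]
tool_rot: [-180.0, -0.1, 111.5]
contact_force: [0.9, 0.7, 0.2]
opening: 0.418
finger_force: 0.0
```

Call:
carry_out(targets=[[[-0.28,-0.17,-0.07],0],[[-0.56,-0.34,-0.14],0],[[-0.84,-0.51,-0.22],0]], gripper=0.9)

```text
time: 22.12
ee_pos: [569.1, -62.3, 101.5]
tool_rot: [180.0, -0.0, 111.5]
contact_force: [0.7, -0.7, -0.6]
opening: 0.706
finger_force: 0.0
```

Call:
carry_out(targets=[[[-0.28,-0.17,-0.07],0],[[-0.56,-0.34,-0.14],0],[[-0.84,-0.51,-0.22],0]])

```text
time: 22.5
ee_pos: [549.0, -178.5, 127.8]
tool_rot: [180.0, -0.1, 111.5]
contact_force: [0.9, 0.3, 0.1]
opening: 0.9
finger_force: 0.0
```

Call:
carry_out(targets=[[[-0.14,-0.09,0],0.09],[[-0.28,-0.17,0],0.18],[[-0.42,-0.26,0],0.27],[[-0.56,-0.34,0],0.36],[[-0.7,-0.42,0],0.45],[[-0.84,-0.51,0],0.54],[[-0.84,-0.51,0],0.63],[[-0.84,-0.51,0],0.72],[[-0.84,-0.51,0],0.785],[[-0.84,-0.51,0],0.785],[[-0.84,-0.51,0],0.785]])

```text
time: 23.88
ee_pos: [529.3, -293.7, 127.5]
tool_rot: [-180.0, -0.0, 21.6]
contact_force: [0.2, 0.3, 0.4]
opening: 0.9
finger_force: 0.0
```

```bash
cat >> h.py <<'E'
def blob(p,im,lo,hi,z,near,rad=60):
    hsv=cv2.cvtColor(im,cv2.COLOR_BGR2HSV); m=cv2.inRange(hsv,lo,hi)
    w=px2w(np.argwhere(m>0)[:,::-1],z,p)[:,:2]; w=w[np.hypot(*(w-near).T)<rad].astype(np.float32)
    (c,r)=cv2.minEnclosingCircle(w); e=cv2.fitEllipse(cv2.convexHull(w)); print("n",len(w),"circle",np.round(c,1),round(r,1),"ellipse",np.round(e[0],1),np.round(e[1],1)); return np.array(e[0])
E
python3 -c "
from h import *
o=obs(); im,p=snap('wrist','w11')
c=w2px([[513,-322,18],[496,-190,22]],p).round().astype(int); print(c)
hsv=cv2.cvtColor(im,cv2.COLOR_BGR2HSV)
for u,v in c:
    print(hsv[v-40:v+41:5,min(u,559)].tolist() if 0<=u<560 and 45<v<375 else 'out')
blob(p,im,(3,110,60),(14,255,255),18,[513,-322],45)
blob(p,im,(3,200,60),(14,255,255),22,[496,-190],30)
"
```

```text
t 23.88 p [ 529.3 -293.7  127.5] rpy [-1.7997e+02 -1.0000e-02  2.1640e+01] F [0.2 0.3 0.4] op 84.6 g 0.0
[[304 228]
 [175 198]]
[[15, 147, 167], [15, 147, 166], [14, 148, 160], [9, 181, 182], [90, 5, 103], [90, 12, 105], [13, 42, 97], [16, 147, 179], [15, 147, 156], [15, 148, 107], [100, 26, 30], [90, 12, 66], [72, 18, 72], [9, 189, 123], [14, 149, 130], [15, 147, 135], [15, 150, 136]]
[[15, 145, 174], [16, 146, 175], [15, 146, 164], [15, 142, 171], [13, 225, 153], [11, 233, 153], [16, 146, 105], [14, 148, 158], [15, 144, 173], [10, 235, 78], [14, 220, 181], [15, 145, 174], [16, 137, 182], [15, 145, 183], [16, 141, 183], [15, 148, 162], [15, 147, 172]]
n 1748 circle [ 513.  -321.9] 44.9 ellipse [ 512.9 -322. ] [87.3 89.7]
n 695 circle [ 500.5 -188.8] 20.3 ellipse [ 499.9 -188.8] [35.  40.8]
```

```bash
cat >> h.py <<'E'
from scipy.optimize import minimize
def ring(p,im,lo,hi,near,r,h,z0=0,rad=45):
    "centre of an upright cylinder: its projected outline against the hull of its coloured pixels"
    m=cv2.inRange(cv2.cvtColor(im,cv2.COLOR_BGR2HSV),lo,hi); m=cv2.morphologyEx(m,cv2.MORPH_OPEN,np.ones((2,2)))
    q=np.argwhere(m>0)[:,::-1]; w=px2w(q,z0+h,p)[:,:2]; q=q[np.hypot(*(w-near).T)<rad].astype(np.float32)
    H=cv2.convexHull(q); t=np.linspace(0,2*np.pi,60)
    def hull(c): return cv2.convexHull(w2px([[c[0]+r*np.cos(a),c[1]+r*np.sin(a),z] for z in(z0,z0+h) for a in t],p).astype(np.float32))
    def f(c):
        K=hull(c); a,_=cv2.intersectConvexConvex(H,K); return -a/(cv2.contourArea(H)+cv2.contourArea(K)-a)
    s=minimize(f,near,method="Nelder-Mead",options=dict(xatol=.05,fatol=1e-5,initial_simplex=np.array(near)+[[0,0],[4,0],[0,4]]))
    print("n",len(q),"centre",s.x.round(1),"IoU",round(-s.fun,3)); return s.x
WH=((2,165,40),(13,255,255)); SL=((3,200,40),(16,255,255))
E
python3 -c "
from h import *
o=obs(); im=cv2.imread('pics/w11.png'); p=bot.camera_params('wrist')
c=ring(p,im,*WH,[513.,-322.],30,18)
s=ring(p,im,*SL,[497.,-190.],18,22,rad=30)
delta(o,[*c,-29],21.3)
"
```

```text
t 23.93 p [ 529.3 -293.8  127.4] rpy [-1.7997e+02 -1.0000e-02  2.1600e+01] F [-0.4 -0.5 -0.4] op 84.5 g 0.0
n 935 centre [ 510.7 -325.5] IoU 0.947
n 857 centre [ 497.1 -189.1] IoU 0.89
shift [-0.241  0.188  1.304] turn 0.003
```

Call:
carry_out(targets=[[[-0.08,0.06,0.1],0],[[-0.16,0.13,0.3],0],[[-0.24,0.19,0.5],0],[[-0.24,0.19,0.7],0],[[-0.24,0.19,0.7],0],[[-0.24,0.19,0.7],0]])

```text
time: 24.68
ee_pos: [511.0, -326.3, 43.9]
tool_rot: [180.0, -0.0, 21.5]
contact_force: [0.6, 0.4, 1.1]
opening: 0.897
finger_force: 0.0
```

```bash
python3 -c "
from h import *
o=obs(); im,p=snap('wrist','w12')
c=ring(p,im,*WH,[511.,-325.],30,18,rad=40)
delta(o,[*c,-30],21.3)
"
```

```text
t 24.68 p [ 511.  -326.3   43.9] rpy [ 1.7998e+02 -3.0000e-02  2.1480e+01] F [0.6 0.4 1.1] op 84.3 g 0.0
n 1626 centre [ 511.  -324.8] IoU 0.958
shift [ 0.004 -0.012  0.616] turn 0.002
```

Call:
carry_out(targets=[[[0,-0.01,0.3],0],[[0,-0.01,0.5],0],[[0,-0.01,0.58],0],[[0,-0.01,0.61],0],[[0,-0.01,0.61],0],[[0,-0.01,0.61],0]])

```text
time: 25.48
ee_pos: [511.1, -325.2, -28.7]
tool_rot: [179.9, -0.1, 21.5]
contact_force: [0.0, -0.3, 0.1]
opening: 0.899
finger_force: 0.0
```

Call:
carry_out(targets=[[[0,0,0],0],[[0,0,0],0],[[0,0,0],0],[[0,0,0],0],[[0,0,0],0],[[0,0,0],0]], gripper=0.5, squeeze=30)

```text
time: 26.22
ee_pos: [510.3, -324.8, -29.5]
tool_rot: [-180.0, 0.0, 21.5]
contact_force: [-0.3, 0.5, 3.5]
opening: 0.62
finger_force: 29.9
```

Gripped at 58 mm opening and 30 N. I lift and carry the wheel.

Call:
carry_out(targets=[[[0,0,-0.1],0],[[0,0,-0.3],0],[[0,0,-0.6],0],[[0,0,-0.9],0]])

```text
time: 26.72
ee_pos: [510.0, -324.7, 79.5]
tool_rot: [-180.0, 0.0, 21.5]
contact_force: [0.5, -0.4, -3.0]
opening: 0.619
finger_force: 29.9
```

Call:
carry_out(targets=[[[0.11,-0.2,0],0],[[0.22,-0.4,0],0],[[0.33,-0.6,0],0],[[0.44,-0.78,0],0]])

```text
time: 27.22
ee_pos: [525.1, -217.4, 78.7]
tool_rot: [-180.0, -0.0, 21.5]
contact_force: [0.8, -0.2, -2.6]
opening: 0.623
finger_force: 29.9
```

Call:
carry_out(targets=[[[0.11,-0.2,0],0],[[0.22,-0.4,0],0],[[0.33,-0.6,0],0],[[0.44,-0.78,0],0]])

```text
time: 27.72
ee_pos: [540.0, -111.0, 78.7]
tool_rot: [-180.0, -0.0, 21.5]
contact_force: [0.1, -0.6, -3.4]
opening: 0.618
finger_force: 29.9
```

Call:
carry_out(targets=[[[0.11,-0.2,0],0],[[0.22,-0.4,0],0],[[0.33,-0.6,0],0],[[0.44,-0.78,0],0]])

```text
time: 28.22
ee_pos: [554.9, -4.5, 78.7]
tool_rot: [-180.0, -0.0, 21.5]
contact_force: [0.9, 0.2, -2.9]
opening: 0.617
finger_force: 29.9
```

Call:
carry_out(targets=[[[0.11,-0.2,0],0],[[0.22,-0.4,0],0],[[0.33,-0.6,0],0],[[0.42,-0.72,0],0],[[0.42,-0.72,0],0],[[0.42,-0.72,0],0]])

```text
time: 28.98
ee_pos: [570.0, 91.5, 78.2]
tool_rot: [179.9, 0.1, 21.4]
contact_force: [-0.1, 0.2, -2.3]
opening: 0.621
finger_force: 29.9
```

```bash
python3 -c "
from h import *
o=obs(); im,p=snap('wrist','w13')
b=o['ee_pos'][2]+29.5
c=ring(p,im,*WH,list(o['ee_pos'][:2]),30,18,z0=b,rad=40)
print('wheel-tcp',c-o['ee_pos'][:2],'home-wheel',F(5,15)-c)
delta(o,[*F(5,15),-5.5],21.3)
cv2.imwrite('pics/c13.png',im[60:420,100:460])
"
```

```text
t 28.98 p [570.   91.5  78.2] rpy [1.7994e+02 6.0000e-02 2.1400e+01] F [-0.1  0.2 -2.3] op 58.3 g 29.9
n 3108 centre [570.9  91.3] IoU 0.946
wheel-tcp [ 0.88150394 -0.23480105] home-wheel [-1.27844968 14.55391407]
shift [ 0.04  -0.112  0.698] turn 0.001
```

Call:
carry_out(targets=[[[0.02,-0.06,0],0],[[0.034,-0.112,0.1],0],[[0.034,-0.112,0.25],0],[[0.034,-0.112,0.25],0],[[0.034,-0.112,0.25],0]])

```text
time: 29.65
ee_pos: [569.2, 107.5, 48.3]
tool_rot: [-180.0, -0.0, 21.5]
contact_force: [0.5, 0.3, -2.5]
opening: 0.618
finger_force: 29.9
```

```bash
python3 -c "
from h import *
o=obs(); im,p=snap('wrist','w14')
b=o['ee_pos'][2]+29.5
c=ring(p,im,*WH,list(o['ee_pos'][:2]),30,18,z0=b,rad=40)
print('wheel-tcp',c-o['ee_pos'][:2],'home-wheel fixture axes',(F(5,15)-c)@R)
delta(o,[*F(5,15),-5.5],21.3)
cv2.imwrite('pics/c14.png',cv2.resize(im[170:320,190:390],None,fx=4,fy=4))
"
```

```text
t 29.65 p [569.2 107.5  48.3] rpy [-180.     -0.     21.48] F [ 0.5  0.3 -2.5] op 58.1 g 29.9
n 3132 centre [570.1 107.2] IoU 0.948
wheel-tcp [ 0.876091   -0.32487488] home-wheel fixture axes [-0.90839301 -1.06714304]
shift [-0.002  0.014  0.449] turn 0.002
```

View pics/c14.png

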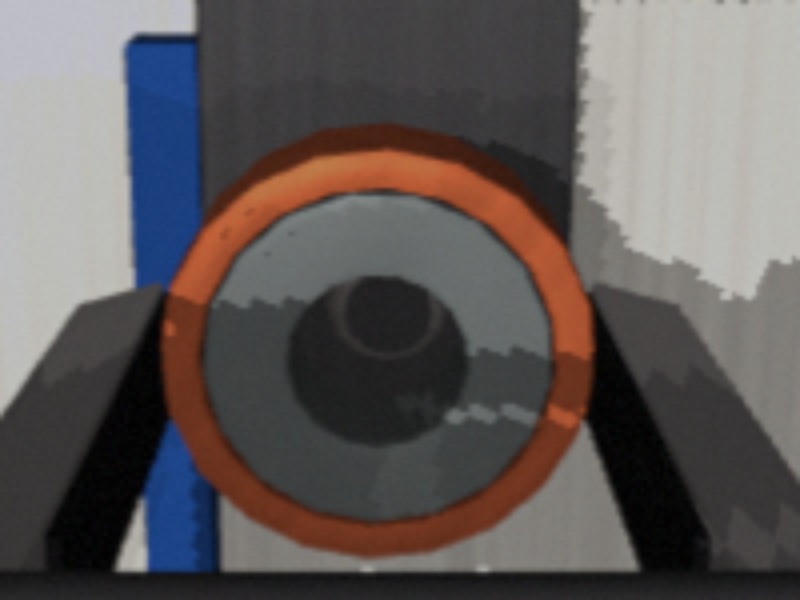

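The shaft's end ring shows at crop (388,315) inside the bore centred at (378,360). I'll convert both to world positions.

```bash
python3 -c "
from h import *
p=bot.camera_params('wrist'); o=obs()
s=px2w([(190+388/4,170+313/4)],69,p)[0,:2]; b=px2w([(190+378/4,170+360/4)],o['ee_pos'][2]+29.5+18,p)[0,:2]
print('shaft fix',(s-O)@R,'bore fix',(b-O)@R,s-b, 'tool shift',((s-b)@R)/120*[1,-1])
"
```

```text
t 29.7 p [569.5 107.5  48.7] rpy [ 1.800e+02 -4.000e-02  2.147e+01] F [-0.3 -0.3 -2.6] op 58.0 g 29.9
shaft fix [ 4.71955799 14.6745444 ] bore fix [ 7.64879915 16.26446844] [-2.15160643 -2.54536874] tool shift [-0.02441034  0.01324937]
```

Call:
carry_out(targets=[[[-0.012,0.011,0.03],0],[[-0.012,0.011,0.07],0],[[-0.012,0.011,0.11],0],[[-0.012,0.011,0.15],0],[[-0.012,0.011,0.15],0]])

```text
time: 30.32
ee_pos: [567.9, 105.5, 29.8]
tool_rot: [-180.0, 0.1, 21.5]
contact_force: [0.5, 0.2, -1.9]
opening: 0.621
finger_force: 29.9
```

Call:
carry_out(targets=[[[0,0,0.03],0],[[0,0,0.06],0],[[0,0,0.09],0],[[0,0,0.09],0]])

```text
time: 30.82
ee_pos: [568.0, 105.5, 19.2]
tool_rot: [-180.0, 0.0, 21.5]
contact_force: [-0.2, 0.4, -3.7]
opening: 0.619
finger_force: 29.9
```

```bash
python3 -c "
from h import *
o=obs(); im,p=snap('wrist','w15')
b=o['ee_pos'][2]+29.5; print('bottom',b)
c=ring(p,im,*WH,list(o['ee_pos'][:2]),30,18,z0=b,rad=40)
print('home-wheel fixture axes',(F(5,15)-c)@R)
delta(o,[*F(5,15),-5.5],21.3)
"
```

```text
t 30.82 p [568.  105.5  19.2] rpy [-1.800e+02  4.000e-02  2.147e+01] F [-0.2  0.4 -3.7] op 58.2 g 29.9
bottom 48.70090163866611
n 3182 centre [568.9 105.2] IoU 0.953
home-wheel fixture axes [0.92072232 0.37763594]
shift [0.014 0.002 0.206] turn 0.002
```

The wheel is around the shaft with no side force. I lower it to the base.

Call:
carry_out(targets=[[[0.004,0,0.04],0],[[0.004,0,0.08],0],[[0.004,0,0.12],0],[[0.004,0,0.16],0],[[0.004,0,0.19],0],[[0.004,0,0.2],0],[[0.004,0,0.2],0]])

```text
time: 31.75
ee_pos: [568.7, 105.7, -4.5]
tool_rot: [-180.0, 0.0, 21.5]
contact_force: [0.2, 0.0, -2.5]
opening: 0.618
finger_force: 29.9
```

Call:
carry_out(targets=[[[0,0,0.005],0],[[0,0,0.005],0]])

```text
time: 32.0
ee_pos: [568.8, 105.7, -4.9]
tool_rot: [180.0, -0.0, 21.5]
contact_force: [-0.7, 0.0, -1.5]
opening: 0.617
finger_force: 29.9
```

Call:
carry_out(targets=[[[0,0,0],0],[[0,0,0],0],[[0,0,0],0],[[0,0,0],0]], gripper=0.8)

```text
time: 32.5
ee_pos: [568.9, 105.8, -4.9]
tool_rot: [180.0, -0.0, 21.5]
contact_force: [-0.2, -0.3, 0.3]
opening: 0.801
finger_force: 0.0
```

Call:
carry_out(targets=[[[0,0,-0.1],0],[[0,0,-0.35],0],[[0,0,-0.65],0],[[0,0,-0.95],0],[[0,0,-0.95],0]])

```text
time: 33.12
ee_pos: [571.3, 106.4, 112.6]
tool_rot: [179.9, -0.4, 21.5]
contact_force: [-0.5, -0.5, -0.4]
opening: 0.802
finger_force: 0.0
```

```bash
python3 -c "
from h import *
o=obs(); im,p=snap('wrist','w16')
for z in (24,30): c=ring(p,im,*WH,list(F(5,15)),30,18,z0=z,rad=40); print((c-O)@R)
prof(p,im,list(range(52,46,-1)),[-34,-24,26,36])
prof(p,im,[45,40,-10,-15],range(46,54))
delta(o,[497,-189,110],21.3)
"
```

```text
t 33.12 p [571.3 106.4 112.6] rpy [179.94  -0.39  21.46] F [-0.5 -0.5 -0.4] op 75.4 g 0.0
n 1096 centre [568.9 104.9] IoU 0.941
[ 3.9725848 14.401288 ]
n 1096 centre [569.5 105.4] IoU 0.904
[ 4.7362643  14.58281756]
y\x [-34, -24, 26, 36]
52 [60, 55, 58, 58]
51 [50, 49, 54, 57]
50 [42, 40, 48, 52]
49 [48, 43, 54, 55]
48 [55, 49, 61, 62]
47 [54, 51, 62, 62]
y\x range(46, 54)
45 [63, 63, 61, 51, 29, 40, 64, 64]
40 [63, 63, 63, 53, 30, 40, 64, 64]
-10 [61, 60, 61, 53, 29, 41, 62, 62]
-15 [60, 58, 60, 51, 26, 42, 63, 63]
shift [-1.477  2.064  0.021] turn 0.001
```

The wheel is seated (outline fits best at z=24) and the base is still flush. Now the sleeve.

Call:
carry_out(targets=[[[-0.12,0.17,0],0],[[-0.25,0.35,0],0],[[-0.37,0.52,0],0],[[-0.49,0.69,0],0]], gripper=0.6)

```text
time: 33.67
ee_pos: [543.0, 6.3, 107.9]
tool_rot: [-180.0, 0.1, 21.5]
contact_force: [1.3, -0.5, 0.8]
opening: 0.601
finger_force: 0.0
```

Call:
carry_out(targets=[[[-0.12,0.17,0],0],[[-0.25,0.35,0],0],[[-0.37,0.52,0],0],[[-0.49,0.69,0],0]])

```text
time: 34.17
ee_pos: [518.6, -92.1, 107.9]
tool_rot: [-179.9, 0.1, 21.5]
contact_force: [-0.2, 1.1, -0.6]
opening: 0.601
finger_force: 0.0
```

Call:
carry_out(targets=[[[-0.12,0.17,0],0],[[-0.25,0.35,0.1],0],[[-0.37,0.52,0.2],0],[[-0.49,0.69,0.3],0],[[-0.49,0.69,0.3],0],[[-0.49,0.69,0.3],0]])

```text
time: 34.92
ee_pos: [495.6, -188.6, 72.8]
tool_rot: [-179.9, -0.0, 21.5]
contact_force: [-0.7, 0.4, -0.4]
opening: 0.599
finger_force: 0.0
```

```bash
python3 -c "
from h import *
o=obs(); im,p=snap('wrist','w17')
c=ring(p,im,*SL,[497.,-189.],18,22,rad=35)
delta(o,[*c,-30],21.3)
"
```

```text
t 34.92 p [ 495.6 -188.6   72.8] rpy [-1.7993e+02 -1.0000e-02  2.1530e+01] F [-0.7  0.4 -0.4] op 56.3 g 0.0
n 1011 centre [ 496.6 -189. ] IoU 0.91
shift [0.006 0.006 0.857] turn 0.002
```

Call:
carry_out(targets=[[[0.006,0.006,0.3],0],[[0.006,0.006,0.6],0],[[0.006,0.006,0.8],0],[[0.006,0.006,0.85],0],[[0.006,0.006,0.85],0],[[0.006,0.006,0.85],0]])

```text
time: 35.72
ee_pos: [497.5, -190.4, -27.9]
tool_rot: [179.9, -0.1, 21.5]
contact_force: [0.5, 0.1, -1.0]
opening: 0.602
finger_force: 0.0
```

Call:
carry_out(targets=[[[0,0,0],0],[[0,0,0],0],[[0,0,0],0],[[0,0,0],0],[[0,0,0],0]], gripper=0.25, squeeze=10)

```text
time: 36.35
ee_pos: [496.6, -190.4, -28.6]
tool_rot: [180.0, -0.0, 21.5]
contact_force: [-1.2, 1.3, 5.7]
opening: 0.387
finger_force: 10.0
```

Call:
carry_out(targets=[[[0,0,-0.1],0],[[0,0,-0.3],0],[[0,0,-0.6],0],[[0,0,-0.9],0]])

```text
time: 36.85
ee_pos: [496.1, -190.4, 80.3]
tool_rot: [-180.0, 0.0, 21.5]
contact_force: [-0.0, 0.4, -0.1]
opening: 0.391
finger_force: 10.0
```

Call:
carry_out(targets=[[[0.12,-0.17,0],0],[[0.25,-0.35,0],0],[[0.37,-0.52,0],0],[[0.49,-0.69,0],0]])

```text
time: 37.35
ee_pos: [520.9, -91.2, 79.5]
tool_rot: [180.0, -0.0, 21.5]
contact_force: [-1.1, 0.3, -0.5]
opening: 0.388
finger_force: 10.0
```

Call:
carry_out(targets=[[[0.12,-0.17,0],0],[[0.25,-0.35,0],0],[[0.37,-0.52,0],0],[[0.49,-0.69,0],0]])

```text
time: 37.85
ee_pos: [545.4, 7.4, 79.4]
tool_rot: [180.0, -0.0, 21.5]
contact_force: [1.2, 0.1, -0.2]
opening: 0.384
finger_force: 10.0
```

Call:
carry_out(targets=[[[0.12,-0.17,0],0],[[0.25,-0.35,0],0],[[0.37,-0.52,0],0],[[0.48,-0.69,0],0],[[0.48,-0.69,0],0],[[0.48,-0.69,0],0]])

```text
time: 38.6
ee_pos: [568.2, 103.3, 79.0]
tool_rot: [179.9, 0.1, 21.4]
contact_force: [0.8, -0.2, -0.7]
opening: 0.392
finger_force: 10.0
```

```bash
python3 -c "
from h import *
o=obs(); im,p=snap('wrist','w18'); b=o['ee_pos'][2]+28.6
c=ring(p,im,*SL,list(o['ee_pos'][:2]),18,22,z0=b,rad=28)
d=(F(5,15)-c)@R; print('home-sleeve fixture axes',d,'tool shift',d/120*[1,-1])
delta(o,[*F(5,15),13.4],21.3)
cv2.imwrite('pics/c18.png',cv2.resize(im[170:320,190:390],None,fx=4,fy=4))
"
```

```text
t 38.6 p [568.2 103.3  79. ] rpy [1.7995e+02 5.0000e-02 2.1420e+01] F [ 0.8 -0.2 -0.7] op 36.8 g 10.0
n 2769 centre [569.5 103.2] IoU 0.921
home-sleeve fixture axes [1.07716263 2.38324401] tool shift [ 0.00897636 -0.01986037]
shift [ 0.019 -0.015  0.547] turn 0.001
```

Call:
carry_out(targets=[[[0.01,-0.017,0.05],0],[[0.01,-0.017,0.15],0],[[0.01,-0.017,0.22],0],[[0.01,-0.017,0.27],0],[[0.01,-0.017,0.27],0],[[0.01,-0.017,0.27],0]])

```text
time: 39.4
ee_pos: [569.1, 107.3, 46.7]
tool_rot: [180.0, -0.0, 21.5]
contact_force: [0.3, -0.3, -0.6]
opening: 0.389
finger_force: 10.0
```

```bash
python3 -c "
from h import *
o=obs(); im,p=snap('wrist','w19'); b=o['ee_pos'][2]+28.6
c=ring(p,im,*SL,list(o['ee_pos'][:2]),18,22,z0=b,rad=24)
d=(F(5,15)-c)@R; print(b,'home-sleeve fixture axes',d,'tool shift',d/120*[1,-1])
t=np.linspace(0,6.283,40); v=im.copy()
for r,z,col in((10,64,(255,255,0)),(7,69,(0,255,255))):
    q=w2px([[*(F(5,15)+r*np.array([np.cos(a),np.sin(a)])),z] for a in t],p); q=((q-[190,170])*4).round().astype(np.int32)
    if r==10: V=cv2.resize(v[170:320,190:390],None,fx=4,fy=4)
    cv2.polylines(V,[q.reshape(-1,1,2)],True,col,1)
cv2.imwrite('pics/c19.png',V)
"
```

```text
t 39.4 p [569.1 107.3  46.7] rpy [ 1.800e+02 -2.000e-02  2.148e+01] F [ 0.3 -0.3 -0.6] op 36.5 g 10.0
n 2776 centre [570.3 107.2] IoU 0.915
75.29731681815193 home-sleeve fixture axes [-1.1521745  -1.00293812] tool shift [-0.00960145  0.00835782]
```

View pics/c19.png

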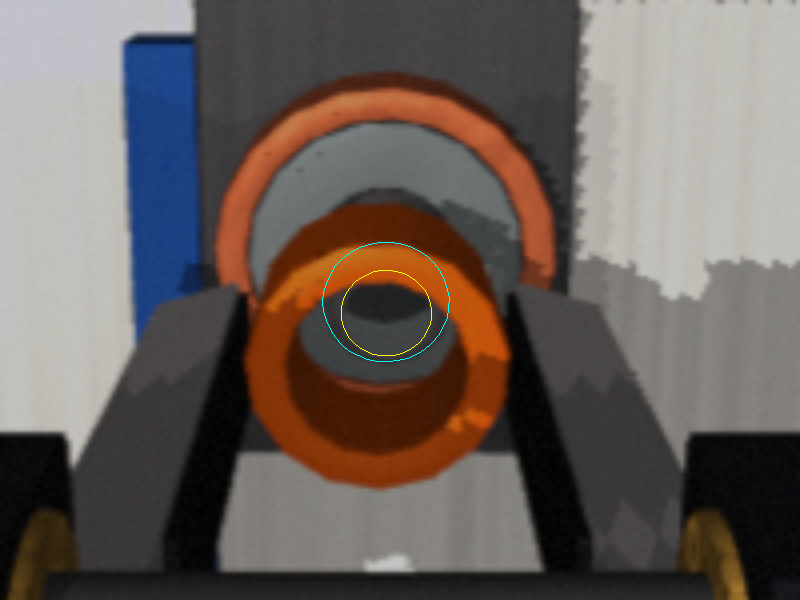

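```bash
python3 -c "
from h import *
im=cv2.imread('pics/w19.png'); g=cv2.cvtColor(im,cv2.COLOR_BGR2GRAY); b=im.astype(int)
for v in range(240,270,2): print(v,g[v,262:310:2].tolist())
p=bot.camera_params('wrist'); print(w2px([[*F(5,15),z] for z in(24,42,69)],p).round())
"
```

```text
240 [114, 121, 120, 114, 99, 111, 104, 105, 103, 85, 86, 85, 79, 82, 103, 107, 107, 110, 110, 109, 109, 110, 95, 46]
242 [122, 101, 114, 109, 107, 103, 90, 61, 43, 32, 32, 34, 33, 34, 36, 49, 97, 105, 110, 105, 111, 107, 109, 96]
244 [94, 97, 109, 90, 89, 55, 56, 51, 32, 35, 32, 32, 32, 34, 33, 34, 31, 45, 98, 105, 108, 108, 108, 109]
246 [73, 96, 102, 73, 60, 51, 58, 42, 36, 35, 33, 33, 35, 33, 35, 33, 33, 36, 56, 94, 107, 107, 107, 109]
248 [72, 67, 60, 64, 64, 51, 59, 63, 42, 36, 35, 34, 36, 33, 33, 35, 51, 65, 61, 48, 93, 108, 109, 107]
250 [69, 61, 62, 63, 66, 48, 49, 68, 69, 69, 63, 50, 43, 52, 65, 68, 69, 68, 55, 44, 71, 96, 107, 109]
252 [67, 42, 66, 67, 64, 59, 46, 61, 68, 66, 69, 70, 70, 71, 69, 69, 68, 67, 52, 53, 66, 74, 108, 109]
254 [58, 35, 65, 66, 65, 64, 49, 55, 65, 67, 67, 69, 66, 68, 69, 69, 65, 61, 48, 61, 67, 46, 99, 107]
256 [46, 31, 61, 66, 67, 63, 66, 50, 51, 67, 66, 66, 70, 67, 65, 67, 58, 47, 60, 69, 56, 34, 85, 109]
258 [36, 30, 44, 63, 64, 66, 67, 67, 51, 52, 62, 66, 65, 66, 62, 54, 48, 67, 65, 66, 38, 27, 58, 106]
260 [30, 34, 30, 45, 65, 66, 62, 64, 65, 65, 64, 53, 48, 52, 61, 64, 65, 67, 68, 51, 33, 34, 36, 82]
262 [32, 31, 30, 32, 46, 57, 63, 64, 66, 66, 67, 65, 68, 67, 64, 65, 68, 64, 53, 34, 32, 33, 40, 68]
264 [37, 32, 35, 35, 36, 45, 49, 44, 49, 59, 64, 64, 63, 61, 60, 56, 49, 43, 34, 33, 33, 33, 41, 72]
266 [43, 35, 33, 33, 35, 34, 40, 67, 71, 70, 63, 53, 56, 60, 64, 57, 40, 34, 36, 35, 35, 34, 50, 70]
268 [51, 31, 32, 36, 33, 35, 35, 36, 36, 38, 39, 47, 45, 39, 36, 38, 36, 36, 37, 32, 34, 34, 55, 69]
[[286. 228.]
 [286. 235.]
 [286. 248.]]
```

A faint ring in the bore (centre about (286,248), radius about 12 px) is the shaft end, exactly where home projects. I correct by about 1.2 mm in x and y and lower.

Call:
carry_out(targets=[[[-0.0096,0.01,0.01],0],[[-0.0096,0.01,0.05],0],[[-0.0096,0.01,0.1],0],[[-0.0096,0.01,0.14],0],[[-0.0096,0.01,0.14],0]])

```text
time: 40.08
ee_pos: [567.8, 105.6, 29.1]
tool_rot: [-180.0, 0.1, 21.5]
contact_force: [-0.6, 0.0, -1.3]
opening: 0.384
finger_force: 10.0
```

Call:
carry_out(targets=[[[0,0,0.04],0],[[0,0,0.08],0],[[0,0,0.12],0],[[0,0,0.135],0],[[0,0,0.135],0],[[0,0,0.135],0]])

```text
time: 40.83
ee_pos: [568.4, 105.7, 13.6]
tool_rot: [180.0, -0.0, 21.5]
contact_force: [-0.9, -0.6, -0.8]
opening: 0.387
finger_force: 10.0
```

```bash
python3 -c "
from h import *
go(4,15,13.4,21.3)
"
```

```text
t 40.83 p [568.4 105.7  13.6] rpy [ 1.800e+02 -2.000e-02  2.147e+01] F [-0.9 -0.6 -0.8] op 36.4 g 10.0
fix [ 3.8 15.3]
shift [0.001 0.003 0.001] turn 0.002
```

Seated height reached. I release and rise.

Call:
carry_out(targets=[[[0,0,0],0],[[0,0,0],0],[[0,0,0],0],[[0,0,0],0]], gripper=0.6)

```text
time: 41.32
ee_pos: [568.3, 105.7, 13.6]
tool_rot: [180.0, -0.0, 21.5]
contact_force: [-0.0, -0.4, -0.5]
opening: 0.604
finger_force: 0.0
```

Call:
carry_out(targets=[[[0,0,-0.1],0],[[0,0,-0.35],0],[[0,0,-0.65],0],[[0,0,-0.95],0],[[0,0,-0.95],0],[[0,0,-0.95],0]])

```text
time: 42.08
ee_pos: [567.9, 105.5, 127.6]
tool_rot: [180.0, 0.0, 21.5]
contact_force: [-1.0, -0.6, 0.1]
opening: 0.599
finger_force: 0.0
```

```bash
python3 -c "
from h import *
o=obs(); im,p=snap('wrist','w20')
for z in (38,42,46,52): c=ring(p,im,*SL,list(F(5,15)),18,22,z0=z,rad=24); print(z,(c-O)@R)
xs=range(46,54)
prof(p,im,[45,40,0,-10,-15],xs)
prof(p,im,list(range(54,45,-1)),[-34,-24,26,36])
# gap of base to bed/stops: left and rear edges of the base
prof(p,im,[-14,-16,-18,-19,-20,-21,-22,-24],[-34,-24,26,36,44])
"
```

```text
t 42.08 p [567.9 105.5 127.6] rpy [1.7999e+02 2.0000e-02 2.1470e+01] F [-1.  -0.6  0.1] op 56.3 g 0.0
n 816 centre [568.1 104.6] IoU 0.916
38 [ 3.14946042 14.42899153]
n 816 centre [568.7 104.9] IoU 0.891
42 [ 3.81189543 14.40642698]
n 816 centre [569.3 105.1] IoU 0.867
46 [ 4.47290176 14.43714057]
n 816 centre [570.2 105.5] IoU 0.831
52 [ 5.47027694 14.49398595]
y\x range(46, 54)
45 [66, 67, 66, 54, 31, 37, 62, 67]
40 [68, 67, 68, 57, 35, 44, 64, 66]
0 [65, 65, 66, 60, 37, 46, 63, 67]
-10 [66, 66, 66, 58, 38, 45, 62, 67]
-15 [63, 63, 63, 57, 38, 47, 65, 68]
y\x [-34, -24, 26, 36]
54 [57, 58, 64, 64]
53 [60, 57, 65, 62]
52 [60, 58, 65, 62]
51 [48, 51, 58, 59]
50 [43, 45, 52, 54]
49 [49, 50, 57, 59]
48 [52, 55, 63, 65]
47 [51, 54, 65, 66]
46 [50, 53, 64, 65]
y\x [-34, -24, 26, 36, 44]
-14 [29, 39, 54, 61, 63]
-16 [30, 35, 57, 62, 63]
-18 [32, 40, 58, 60, 62]
-19 [53, 53, 64, 67, 64]
-20 [90, 102, 92, 98, 102]
-21 [118, 137, 135, 147, 121]
-22 [124, 147, 171, 174, 152]
-24 [126, 170, 183, 184, 184]
```

```bash
python3 -c "
from station import bot
print(bot.sign_off())"
```

```text
the job is handed in; nothing more can be done
None
```

I handed the job in at about 42 s. By the wrist camera, the arbor's base is flush against both stops, with the wheel on the base and the orange sleeve on the wheel. The arm is clear, and it never went near the bottle, screwdriver or lens tray.

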